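# Put three bench chisels back into the cradles cut for their blades

### The job

The three chisels in the rack have been put away in each other's cradles. Put every chisel into the cradle whose blade slot is cut to its blade width - the narrowest chisel in the narrowest slot, the widest in the widest - lying fully home in slot and saddle, the same way up and with the blade pointing the same way as now. No cradle is free, so the bare rubber mat is there to lay one on meanwhile; leave the other things on the bench where they are.

Things in the scene. Friction and masses are not known exactly. Their poses are not given: they have to be found in the camera images.
- chisel_10: chisel, pale wooden handle, 254 mm long, steel blade 10 mm wide (narrowest of the three), 4 mm thick. Origin at mid-length, level of its underside; handle towards +y, cutting edge at y=-127 mm, z up as it lies flat. Eight-sided handle y=+5 to +123 mm, 27 mm across, its axis 14 mm above the origin at y=+45 mm: grasp it there across, from above. Centre of mass y=+50 mm. About 0.2 kg
- chisel_16: chisel, pale wooden handle, 259 mm long, steel blade 16 mm wide (middle of the three), 4 mm thick. Origin at mid-length, level of its underside; handle towards +y, cutting edge at y=-129 mm, z up as it lies flat. Eight-sided handle y=+5 to +125 mm, 27 mm across, its axis 14 mm above the origin at y=+45 mm: grasp it there across, from above. Centre of mass y=+50 mm. About 0.2 kg
- chisel_24: chisel, pale wooden handle, 274 mm long, steel blade 24 mm wide (widest of the three), 4 mm thick. Origin at mid-length, level of its underside; handle towards +y, cutting edge at y=-137 mm, z up as it lies flat. Eight-sided handle y=+5 to +133 mm, 27 mm across, its axis 14 mm above the origin at y=+45 mm: grasp it there across, from above. Centre of mass y=+50 mm. About 0.2 kg
- cradle_10: fixed wooden cradle for the 10 mm chisel; three stand 72 mm apart: slot block (50 mm wide, 14 mm slot, shoulders rounded 10 mm, 35 mm high) at y=-75 mm, handle saddle (22 mm high) at y=+84 mm, both 22 mm long. Origin on the rack's base; z up. Chisel home: its origin 12 mm above, x=y=0, axes alike; 12 mm clear below its handle. A wider blade rides 14 mm high on the shoulders
- cradle_16: fixed wooden cradle for the 16 mm chisel; three stand 72 mm apart: slot block (56.5 mm wide, 20.5 mm slot, shoulders rounded 10 mm, 35 mm high) at y=-75 mm, handle saddle (22 mm high) at y=+84 mm, both 22 mm long. Origin on the rack's base; z up. Chisel home: its origin 12 mm above, x=y=0, axes alike; 12 mm clear below its handle. A wider blade rides 14 mm high on the shoulders
- cradle_24: fixed wooden cradle for the 24 mm chisel; three stand 72 mm apart: slot block (65 mm wide, 29 mm slot, shoulders rounded 10 mm, 35 mm high) at y=-75 mm, handle saddle (22 mm high) at y=+84 mm, both 22 mm long. Origin on the rack's base; z up. Chisel home: its origin 12 mm above, x=y=0, axes alike; 12 mm clear below its handle. A wider blade rides 14 mm high on the shoulders
- bench_mat: rubber-faced black mat board on the bench to the left of the rack, 215 mm (its x, away from the robot) by 176 mm (its y), top 20 mm above its origin (centre of its underside). Fixed and bare: a chisel lies flat on it with the chisel's origin at the level of its top, along its x, blade away from the robot.
- tape_measure: bystander: yellow pocket tape measure standing on the bench between mat and rack, 36 x 80 x 64 mm; origin at the centre of its underside
- wax_tin: bystander: round tin with red lid behind the mat, 94 mm across, 30 mm high; origin at the centre of its underside
- sanding_block: bystander: wooden sanding block, 62 x 114 x 30 mm, on the bench left of the mat; origin at the centre of its underside

How it is judged (in metres and radians):
At the end, for the whole second after the job is handed in: Each chisel lies in the cradle for its own blade width, within 8 mm across, 15 mm along and 0.08 rad, its origin 6 to 16 mm above the cradle's (blade down in slot, handle in saddle), right side up, released, at rest; tape measure, wax tin and sanding block moved less than 30 mm (x of chisel_10 in the frame of cradle_10 between -0.008 and 0.008 m and y of chisel_10 in the frame of cradle_10 between -0.015 and 0.015 m and z of chisel_10 in the frame of cradle_10 between 0.006 and 0.016 m and angle between the y axis of chisel_10 and the y axis of cradle_10, either way round below 0.08 rad and angle between each of chisel_10, chisel_16, chisel_24's own z axis and vertical below 0.4 rad and linear speed of each of chisel_10, chisel_16, chisel_24 below 0.02 m/s and angular speed of each of chisel_10, chisel_16, chisel_24 below 0.2 rad/s and x of chisel_16 in the frame of cradle_16 between -0.008 and 0.008 m and y of chisel_16 in the frame of cradle_16 between -0.015 and 0.015 m and z of chisel_16 in the frame of cradle_16 between 0.006 and 0.016 m and angle between the y axis of chisel_16 and the y axis of cradle_16, either way round below 0.08 rad and x of chisel_24 in the frame of cradle_24 between -0.008 and 0.008 m and y of chisel_24 in the frame of cradle_24 between -0.015 and 0.015 m and z of chisel_24 in the frame of cradle_24 between 0.006 and 0.016 m and angle between the y axis of chisel_24 and the y axis of cradle_24, either way round below 0.08 rad and distance of each of tape_measure, wax_tin, sanding_block from where it was at the start of the episode below 0.03 m); the robot touches nothing.
It fails at once if tape measure, wax tin or sanding block pushed away by 30 mm or more (distance of any of tape_measure, wax_tin, sanding_block from where it was at the start of the episode above 0.03 m).
It also fails if it takes over 104 s, if anything falls off the work surface, if the arm or the gripper's body presses on something with over 40 N, if the wrist force passes 120 N, or if a joint passes its speed limit or range.

### The arm

A 6-joint arm with a two-finger parallel gripper is mounted at the origin on a cart in front of the work surface, level with it; the furniture and walls round the work are solid. World frame = base frame: x ahead of the robot, y to its left, z up, the work surface at z = 0. Lengths are in mm, angles in rad, forces in N, time in s.
With the tool pointing down it reaches from about 275 to 825 mm from the base axis. Payload 4.9 kg.
Tool frame: the origin (TCP) lies at the very end of the fingers, on their centre line; the grasp point (between the pads) lies 19 mm behind it; z points along the fingers, y is the direction in which the jaws open and shut (so a half turn about z gives the same grasp; the last joint's range is limited). The gripper opens to 85 mm and grips with 20 to 120 N. Pads are 22 mm wide; open, the fingers measure 114 mm over their backs; the gripper's body (76 mm by 85 mm) begins 54 mm behind the grasp point. The pads swing forward as they close: fully open they stand 13 mm farther back than shut.
Start: joints at [-0.134, 0.326, -0.193, 1.052, 0, 1.437], TCP at [550.017, 0.009, 231.281] pointing down, gripper open.
Joint ranges: [-2.65, 2.65], [-0.97, 1.79], [-1.3, 1.35], [-1.93, 2.1], [-1.47, 1.37], [-3.14, 3.14]. Speed limits (rad/s): [2.57, 2.57, 3.14, 3.14, 3.14, 3.14].

### API

Orientations are given as [roll, pitch, yaw] about the fixed x, y, z axes, in that order (R = Rz(yaw) Ry(pitch) Rx(roll)).
In Python, from bench import bot, solve_ik, imaging gives the robot as it stands. Calls block until the motion is done:
- bot.move_ptp(position, orientation): joint-space move of the TCP to a pose.
- bot.movel(position, rot=None, max_speed=150, threshold=None): straight line of the TCP; rot=None keeps the orientation; max_speed is the mean speed in mm/s. With threshold (N) it stops when the force on the tool has changed by that much, and returns True; else False.
- bot.move_j(angles): joint-space move.
- bot.grip(opening, effort=None): opening from 0.0 (shut) to 1.0 (fully open); effort is the grip in N (None keeps the last); returns when the fingers have stopped.
- bot.dwell(seconds).
- solve_ik(position, orientation): joint angles nearest the present ones, or None.
- bot.get_state(): the state.
- imaging.capture(name): name is "scene" or "side" or "wrist"; returns the picture (384x512x3 uint8, blue, green, red); there is no depth.
- imaging.camera_model(name): a dict with "K" (3x3 intrinsics, pixels), "position" and "rotation" of the camera in the world. Camera axes: x right, y up, looking along -z (the intrinsics and any distortion apply to the point x, -y, -z); pixel columns grow to the right and rows downward; lengths in mm; the calibration is good to about 2 mm. A picture is of the moment at which its call begins: read the wrist's pose just before it. camera_model takes no time and is no camera call; for the wrist camera it gives the pose at the moment of the call.
A pose or a line that the arm cannot do raises bot.IKError and nothing moves.
- bot.sign_off(): hands the job in, once; it reports no verdict.
The state is a dict: "t": time; "qpos": joint angles; "joint_velocities": joint speeds; "effort": joint torques, N m; "tcp_pos": TCP position; "orientation": TCP orientation; "contact_force": force on the tool from outside, world axes, zero at the start; "wrist_torque": the same for the moment, N m; "opening": opening from 0.0 (shut) to 1.0 (fully open).
Only numpy, scipy, OpenCV 4.12 (cv2) and the standard library are available. Lean on these libraries where they do the work, as an engineer would, in place of code of your own. Each camera call takes 0.05 s, during which the arm holds its last target.

## Working session

There is one attempt and no reset: what is moved stays moved. The work goes in short steps, each a Python script; the robot and the scene stay as the last script left them, time stands still between calls to the robot, and variables do not carry over. Pictures are saved under pics/ and viewed, and the job is handed in when it is done.

```bash
ls; mkdir -p pics; python3 - <<'E'
from bench import bot, solve_ik, imaging
import cv2
for n in ["scene","side","wrist"]:
    im=imaging.capture(n); cv2.imwrite(f"pics/a_{n}.png",im)
    m=imaging.camera_model(n); print(n,m)
s=bot.get_state();print(s)
E
```

```text
pics
scene {'K': array([[400.13377354,   0.        , 249.57203309],
       [  0.        , 400.13377354, 197.41440002],
       [  0.        ,   0.        ,   1.        ]]), 'position': array([-229.7824081 , -516.29874591,  886.56347074]), 'rotation': array([ 0.86463851, -0.00796222, -0.83748451])}
side {'K': array([[479.19666966,   0.        , 255.65861813],
       [  0.        , 479.19666966, 187.78130042],
       [  0.        ,   0.        ,   1.        ]]), 'position': array([  -5.55975773, -989.87127821,  765.38176038]), 'rotation': array([ 1.04052288, -0.01877202, -0.4297761 ])}
wrist {'K': array([[306.47925444,   0.        , 256.05140959],
       [  0.        , 306.47925444, 188.6993401 ],
       [  0.        ,   0.        ,   1.        ]]), 'position': array([550.56244949,  78.37430946, 374.42021904]), 'rotation': array([-3.13756993e-01,  1.20083067e-03, -2.41070645e-04])}
{'t': 0.15, 'qpos': array([-1.34194296e-01,  3.26786167e-01, -1.93339456e-01,  1.05202490e+00,
        6.17737811e-06,  1.43660919e+00]), 'joint_velocities': array([-0.00162133, -0.00029249,  0.00260529, -0.00046886,  0.00025257,
       -0.0014162 ]), 'effort': array([ 1.04211274e-03, -4.43704247e+01,  2.62664723e+01,  1.04285317e-02,
       -1.23322516e-04, -3.51401161e-05]), 'tcp_pos': array([5.49555073e+02, 7.65497580e-02, 2.30680495e+02]), 'orientation': array([-3.14025145e+00, -1.87293173e-04,  1.57078904e+00]), 'contact_force': array([-0.67111933,  0.1751125 ,  0.31331218]), 'wrist_torque': array([-0.03554657, -0.02408663,  0.00535083]), 'opening': 0.9971037544849038}
```

View pics/a_scene.png

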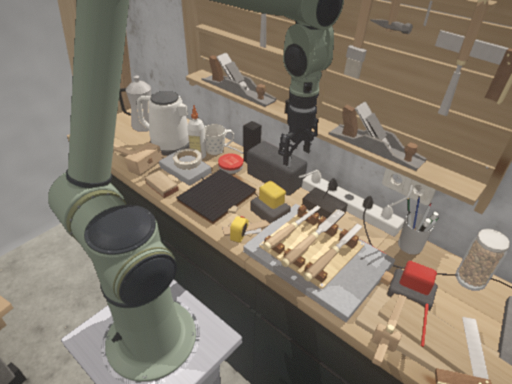

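View pics/a_side.png

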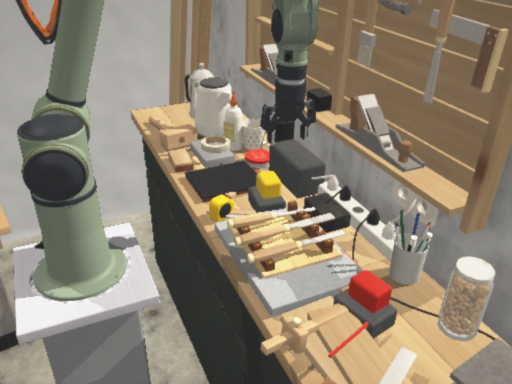

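View pics/a_wrist.png

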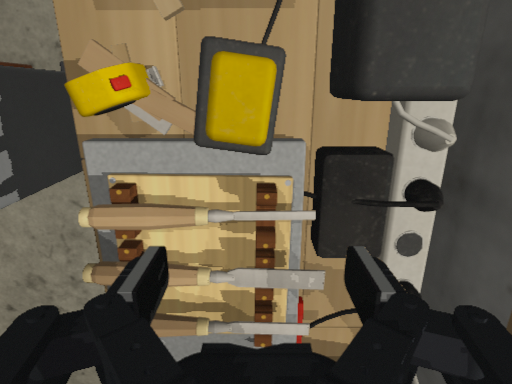

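The rack is to the right of the tape measure and the chisel blades point along +x. I'll write a ray-casting helper and move the wrist camera to see all three cradles.

```bash
cat > h.py <<'E'
from bench import bot, solve_ik, imaging
import cv2, numpy as np
from scipy.spatial.transform import Rotation as R
def cam(n):
    m=imaging.camera_model(n); return m["K"],np.array(m["position"]),R.from_euler('xyz',m["rotation"]).as_matrix()
def ray(c,px,z):
    K,p,r=c; u,v=px
    d=r@np.array([(u-K[0,2])/K[0,0],-(v-K[1,2])/K[1,1],-1.])
    return p+d*(z-p[2])/d[2]
def proj(c,P):
    K,p,r=c; q=r.T@(np.array(P,float)-p); return K[0,0]*q[0]/-q[2]+K[0,2],K[1,1]*q[1]/q[2]+K[1,2]
def shot(name,tag):
    c=cam(name); im=imaging.capture(name); cv2.imwrite(f"pics/{tag}.png",im); np.savez(f"pics/{tag}.npz",K=c[0],p=c[1],r=c[2]); return c,im
def load(tag):
    d=np.load(f"pics/{tag}.npz"); return (d['K'],d['p'],d['r']),cv2.imread(f"pics/{tag}.png")
DOWN=[np.pi,0,np.pi/2]
E
python3 - <<'E'
from h import *
c=cam("wrist")
for px in [(80,217),(315,215),(323,280),(308,328),(125,192),(265,185)]: print(px,ray(c,px,30))
c=cam("scene")
for px in [(270,240),(300,250),(350,235),(330,265),(295,210)]: print(px,ray(c,px,30))
print(solve_ik([520,-60,300],DOWN),solve_ik([520,-60,330],DOWN))
bot.move_ptp([520,-60,330],DOWN); bot.dwell(.3)
shot("wrist","b_wrist"); print(bot.get_state()["t"])
E
```

```text
(80, 217) [335.52741414 -69.67887756  30.        ]
(315, 215) [621.73716294 -66.96653747  30.        ]
(323, 280) [ 637.62703294 -158.87099575   30.        ]
(308, 328) [ 622.04861856 -236.27976764   30.        ]
(125, 192) [394.65956167 -37.52092539  30.        ]
(265, 185) [560.65393914 -28.80294781  30.        ]
(270, 240) [418.44367317 -22.18282809  30.        ]
(300, 250) [ 446.27048659 -110.70869298   30.        ]
(350, 235) [ 595.14407229 -185.12370003   30.        ]
(330, 265) [ 457.55457834 -204.97140743   30.        ]
(295, 210) [572.95744618   2.90148956  30.        ]
[-0.25594964  0.23986014 -0.13410846  1.19682773  0.          1.31484668] [-0.25594964  0.23027813 -0.07132478  1.26919341  0.          1.31484668]
1.05
```

View pics/b_wrist.png

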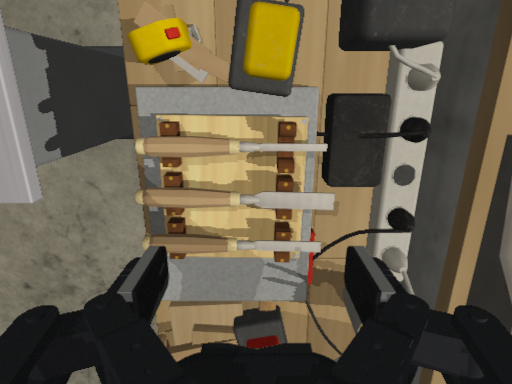

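```bash
python3 - <<'E'
from h import *
c,im=load("b_wrist")
cv2.imwrite("pics/b_crop.png",cv2.resize(im[105:275,125:345],None,fx=3.5,fy=3.5,interpolation=cv2.INTER_CUBIC))
E
```

```text
(no output)
```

View pics/b_crop.png

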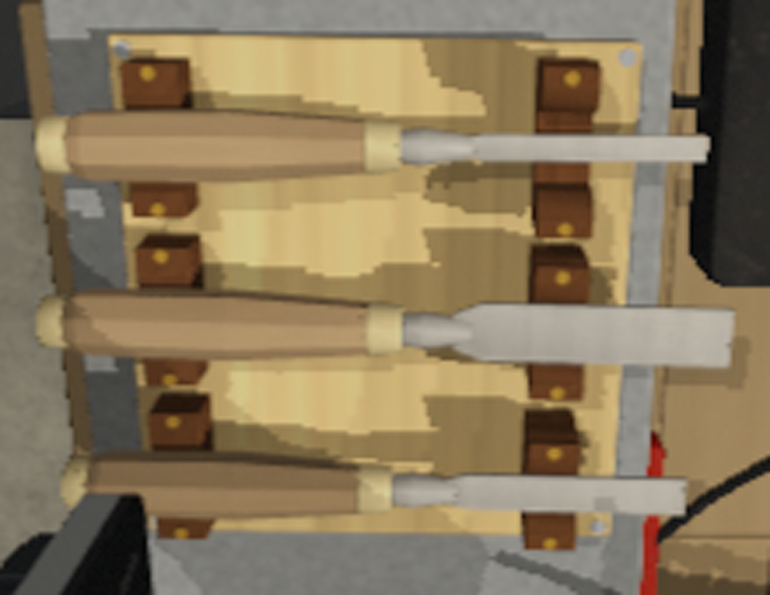

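```bash
python3 - <<'E'
from h import *
for tag,p in [("c1",[560,-55,290]),("c2",[450,-55,290])]:
    bot.move_ptp(p,DOWN); bot.dwell(.3); shot("wrist",tag)
s=bot.get_state(); print(s["t"],s["tcp_pos"],s["orientation"])
for t in ["c1","c2"]:
    c,im=load(t); 
    cv2.imwrite(f"pics/{t}_z.png",cv2.resize(im[80:330,90:400],None,fx=2.4,fy=2.4,interpolation=cv2.INTER_CUBIC))
E
```

```text
2.6083 [450.55187333 -55.04022892 289.75666873] [-3.14121904e+00 -9.65049469e-05  1.57106528e+00]
```

View pics/c1_z.png

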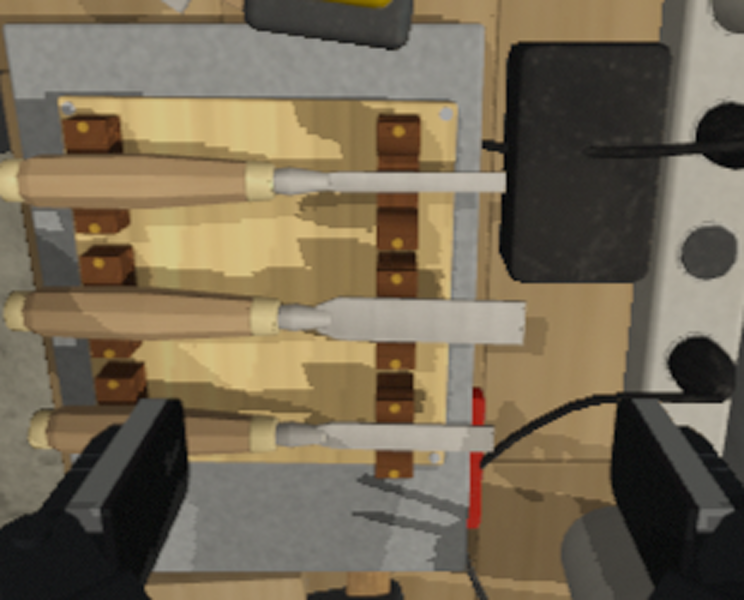

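View pics/c2_z.png

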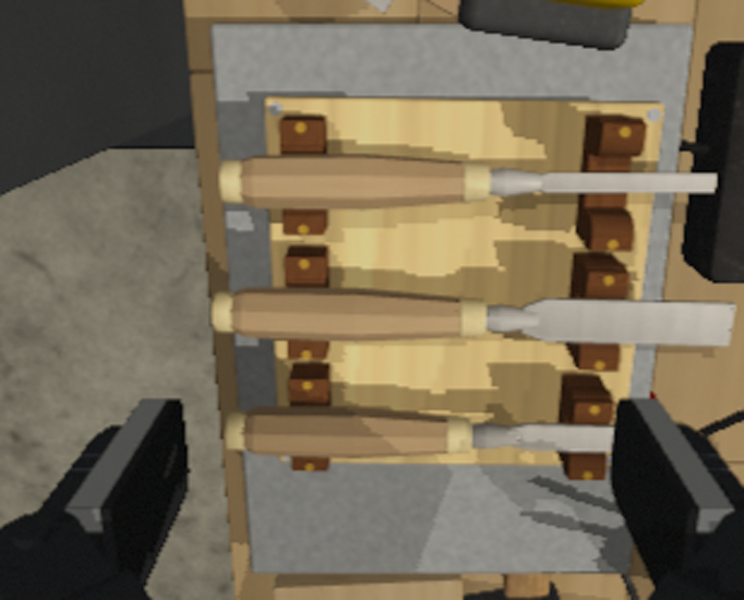

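Both views show the brass screws on the block tops and saddles: top cradle in zoom rows 130–240, middle 265–360, bottom 385–475. I'll mask and triangulate them.

```bash
python3 - <<'E'
from h import *
cs={}
for t in ["b_wrist","c1","c2"]:
    c,im=load(t); hsv=cv2.cvtColor(im,cv2.COLOR_BGR2HSV)
    m=cv2.inRange(hsv,(18,150,120),(32,255,255))
    n,l,st,ce=cv2.connectedComponentsWithStats(m)
    br=cv2.inRange(hsv,(0,90,20),(14,255,140))
    L=[]
    for i in range(1,n):
        x,y,w,h,a=st[i]
        if a<25 and 100<y<300:
            nb=br[max(0,y-4):y+h+4,x-4:x+w+4]
            if nb.mean()/255>.35:
                # weighted centroid
                L.append(ce[i])
    cs[t]=(c,L); print(t,len(L)); print(np.round(L,1).tolist())
E
```

```text
b_wrist 12
[[166.6, 125.4], [288.2, 126.8], [169.5, 164.5], [286.0, 170.2], [170.5, 177.6], [285.3, 183.8], [173.2, 213.0], [283.6, 216.9], [174.0, 225.0], [282.8, 234.0], [176.2, 257.0], [281.7, 259.9]]
c1 11
[[123.9, 132.4], [255.8, 134.1], [128.9, 174.6], [255.2, 180.8], [130.5, 189.0], [254.9, 195.5], [135.0, 227.0], [254.5, 231.3], [136.5, 239.8], [254.1, 249.5], [253.5, 277.0]]
c2 12
[[214.9, 132.6], [349.9, 134.6], [215.8, 175.4], [344.9, 181.4], [216.3, 189.5], [343.2, 196.4], [217.4, 227.1], [339.4, 231.6], [217.5, 240.0], [337.5, 250.3], [218.5, 274.2], [334.5, 277.8]]
```

```bash
cat >> h.py <<'E'
def tri(obs):
    A=np.zeros((3,3));b=np.zeros(3)
    for c,px in obs:
        K,p,r=c; d=r@np.array([(px[0]-K[0,2])/K[0,0],-(px[1]-K[1,2])/K[1,1],-1.]); d/=np.linalg.norm(d)
        M=np.eye(3)-np.outer(d,d); A+=M;b+=M@p
    return np.linalg.solve(A,b)
E
python3 - <<'E'
from h import *
B=[[166.6, 125.4], [288.2, 126.8], [169.5, 164.5], [286.0, 170.2], [170.5, 177.6], [285.3, 183.8], [173.2, 213.0], [283.6, 216.9], [174.0, 225.0], [282.8, 234.0], [176.2, 257.0], [281.7, 259.9]]
C1=[[123.9, 132.4], [255.8, 134.1], [128.9, 174.6], [255.2, 180.8], [130.5, 189.0], [254.9, 195.5], [135.0, 227.0], [254.5, 231.3], [136.5, 239.8], [254.1, 249.5],None, [253.5, 277.0]]
C2=[[214.9, 132.6], [349.9, 134.6], [215.8, 175.4], [344.9, 181.4], [216.3, 189.5], [343.2, 196.4], [217.4, 227.1], [339.4, 231.6], [217.5, 240.0], [337.5, 250.3], [218.5, 274.2], [334.5, 277.8]]
cb,c1,c2=[load(t)[0] for t in ["b_wrist","c1","c2"]]
P=np.array([tri([(c,q) for c,q in zip((cb,c1,c2),x) if q]) for x in zip(B,C1,C2)])
print(P.round(1))
S=P[0::2];T=P[1::2]
print("zs",S[:,2].mean(),T[:,2].mean())
for k in range(3):
    s=(S[2*k]+S[2*k+1])/2;t=(T[2*k]+T[2*k+1])/2
    print(k,s.round(1),t.round(1),"yaw",np.arctan2(t[1]-s[1],t[0]-s[0]),np.hypot(*(t-s)[:2]),"blk",np.linalg.norm(T[2*k]-T[2*k+1]))
# line fits along y
for Q in(S,T): print(np.polyfit(Q[:,1],Q[:,0],1))
np.save("P.npy",P)
E
```

```text
[[ 402.   -26.4   62.5]
 [ 561.   -26.9   74.1]
 [ 400.9  -79.6   61.6]
 [ 560.1  -84.    74.2]
 [ 400.9  -98.1   62.5]
 [ 559.7 -103.2   74.3]
 [ 400.2 -151.    62.5]
 [ 559.  -151.8   74.4]
 [ 399.5 -170.5   61.5]
 [ 558.5 -178.    75.5]
 [ 398.9 -223.1   62.4]
 [ 557.7 -219.6   76.1]]
zs 62.19253743630526 74.75319652829029
0 [401.5 -53.   62.1] [560.6 -55.5  74.1] yaw -0.015691364940414232 159.15088102713352 blk 57.073406514110374
1 [ 400.6 -124.6   62.5] [ 559.4 -127.5   74.3] yaw -0.018448251021821124 158.8353098308562 blk 48.65973444098992
2 [ 399.2 -196.8   62. ] [ 558.1 -198.8   75.8] yaw -0.012372714729164222 158.89054031046774 blk 41.629601656894536
[1.54974851e-02 4.02348929e+02]
[1.71392149e-02 5.61535322e+02]
```

View mat.

The triangulation fits well: spacing 159 mm, pitch 72 mm, base at z≈40. From the left the cradles are 24, 16 and 10, holding chisels 10, 24 and 16. Next I'll locate the mat and the bystanders.

```bash
python3 - <<'E'
from h import *
c=cam("scene")
for px in [(215,170),(255,192),(215,220),(178,193)]: print(px,ray(c,px,20).round(0))
bot.move_ptp([470,190,330],DOWN); bot.dwell(.3)
shot("wrist","d_wrist"); shot("scene","d_scene"); print(bot.get_state()["t"])
E
```

```text
(215, 170) [559. 354.  20.]
(255, 192) [563. 164.  20.]
(215, 220) [376. 165.  20.]
(178, 193) [384. 352.  20.]
3.9917
```

View pics/d_wrist.png

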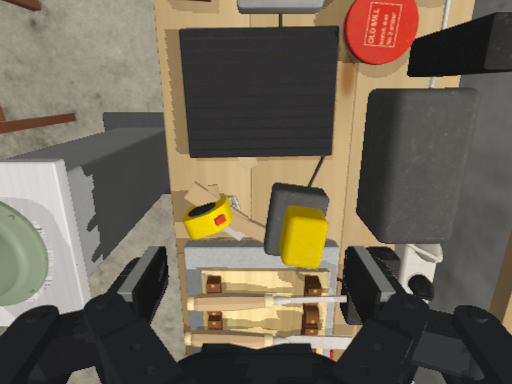

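View pics/d_scene.png

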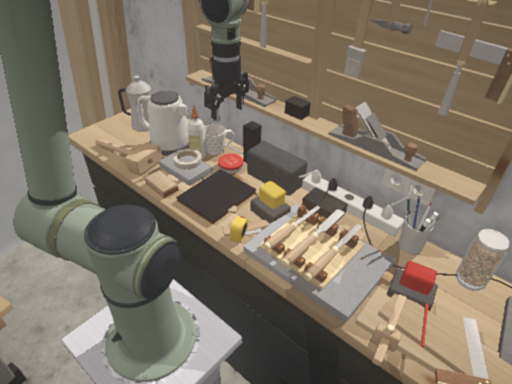

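```bash
python3 - <<'E'
from h import *
d,_=load("d_wrist")
for px in [(181,30),(338,27),(332,157),(190,158)]: print(ray(d,px,20).round(1))
# initial view camera 
K=d[0]; a=(K,np.array([550.56244949,78.37430946,374.42021904]),R.from_euler('xyz',[-3.13756993e-01,1.20083067e-03,-2.41070645e-04]).as_matrix())
def yel(im):
    hsv=cv2.cvtColor(im,cv2.COLOR_BGR2HSV); m=cv2.inRange(hsv,(22,190,150),(32,255,255))
    n,l,st,ce=cv2.connectedComponentsWithStats(m)
    for i in range(1,n):
        if st[i][4]>150: print(st[i],ce[i].round(1))
yel(cv2.imread("pics/a_wrist.png")); yel(cv2.imread("pics/d_wrist.png"))
# charger top corners
print("yellow top",[tri([(a,p),(d,q)]).round(0) for p,q in [((210,52),(288,208)),((277,62),(326,211)),((267,147),(318,266)),((205,140),(283,261))]])
print("box", [tri([(a,p),(d,q)]).round(0) for p,q in [((333,92),(358,228)),((475,92),(468,242))]])
E
```

```text
[371.3 342.5  20. ]
[580.2 345.7  20. ]
[585.3 169.9  20. ]
[371.4 168.9  20. ]
[ 210   53   66   92 4958] [242.   97.7]
[  67   63   83   51 2517] [107.5  87. ]
[183 196  49  43 914] [208.6 221.6]
[ 282  213   46   56 1884] [304.5 241.5]
yellow top [array([512., 111.,  82.]), array([570., 102.,  69.]), array([560.,  27.,  91.]), array([506.,  36.,  96.])]
box [array([621.,  75.,  67.]), array([738.,  77., 113.])]
```

```bash
python3 - <<'E'
from h import *
c1,c2=[load(t)[0] for t in ["c1","c2"]]
f=lambda x,y:(90+x/2.4,80+y/2.4)
for n,p,q in [("10 tip",(506,181),(716,183)),("24 tip",(525,323),(734,325)),("10 bolster",(248,181),(464,182)),("10 ferr",(273,182),(489,182)),("24 ferr",(278,317),(486,317)),("24 tail",(5,310),(213,312)),("16 ferr",(274,434),(471,434)),("16 tail",(30,428),(225,431))]:
    print(n,tri([(c1,f(*p)),(c2,f(*q))]).round(1))
print("16tip",ray(c1,f(494,437),68).round(1))
for ch,th in [(0,0)]:
    pass
E
```

```text
10 tip [617.7 -56.6  54.7]
24 tip [ 627.9 -128.1   76. ]
10 bolster [484.7 -53.8  66.5]
10 ferr [497.4 -54.1  66.5]
24 ferr [ 497.5 -124.7   74.5]
24 tail [ 354.1 -121.2   74.6]
16 ferr [ 491.8 -194.8   74.6]
16 tail [ 354.5 -193.8   71.4]
16tip [ 615.5 -201.4   68. ]
```

```bash
cat >> h.py <<'E'
YAW=-0.016
u=np.array([np.cos(YAW),np.sin(YAW),0])
def down(pitch=0.,yaw=YAW):
    # pitch>0: blade-side tilts up (rotation about world -y axis)
    r=R.from_euler('z',yaw)*R.from_euler('y',-pitch)*R.from_euler('xyz',DOWN)
    return r.as_euler('xyz')
def st(tag=""):
    s=bot.get_state(); print(tag,round(s["t"],2),s["tcp_pos"].round(1),s["orientation"].round(3),"F",s["contact_force"].round(1),"M",s["wrist_torque"].round(2),"op",round(s["opening"],3))
E
python3 - <<'E'
from h import *
bot.grip(0.55,60)
bot.move_ptp([445.7,-53.6,160],down())
bot.movel([445.7,-53.6,56],max_speed=120,threshold=15); st("at")
shot("wrist","e0")
bot.grip(0.0,60); st("gripped")
shot("wrist","e1")
E
```

```text
at 6.3 [445.9 -53.   74.5] [3.142 0.    1.556] F [-4.3  1.1 19.5] M [ 0.33  1.3  -0.01] op 0.552
gripped 6.86 [443.3 -53.1  75.8] [-3.138e+00  2.000e-03  1.556e+00] F [-15.7   2.8  42.7] M [0.4  3.46 0.01] op -0.0
```

View pics/e1.png

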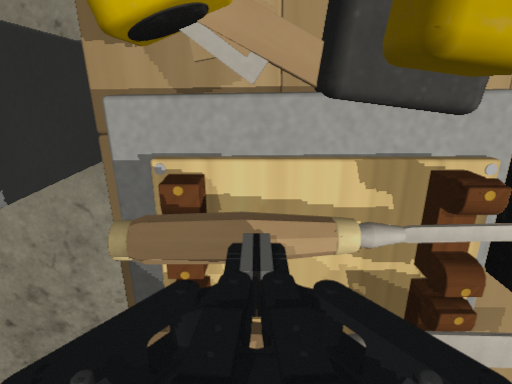

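```bash
python3 - <<'E'
from h import *
bot.grip(0.3); st()
bot.movel([445.7,-53.6,95],max_speed=120); st()
E
```

```text
7.28 [453.  -53.9  76.6] [3.128e+00 1.000e-03 1.556e+00] F [ 7.5  1.6 18. ] M [ 0.47 -1.56  0.02] op 0.299
 7.61 [446.3 -53.3  95. ] [-3.141  0.     1.556] F [ 0.4  0.5 -0.1] M [ 0.07  0.02 -0.05] op 0.3
```

View pics/e0.png

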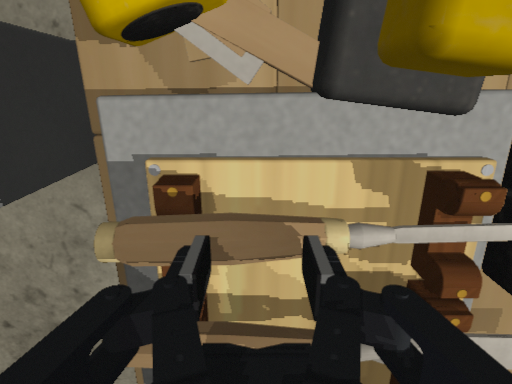

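My mistake: at that yaw the jaws open along x. I need to turn the tool a quarter turn (yaw≈0), then re-measure chisel 10 in case I nudged it.

```bash
sed -i 's/^DOWN=.*/DOWN=[np.pi,0,0.0]/' h.py; python3 - <<'E'
from h import *
bot.movel([446,-54,200],max_speed=250)
bot.grip(0.55,60)
bot.move_ptp([446,-54,260],down()); bot.dwell(.2)
c,im=shot("wrist","f0"); print(c[1]); st()
E
```

```text
[525.81708602 -55.96707438 403.54393482]
 10.17 [445.9 -54.  259.9] [-3.142  0.    -0.016] F [-0.6  0.5  0.2] M [0.01 0.01 0.02] op 0.55
```

View pics/f0.png

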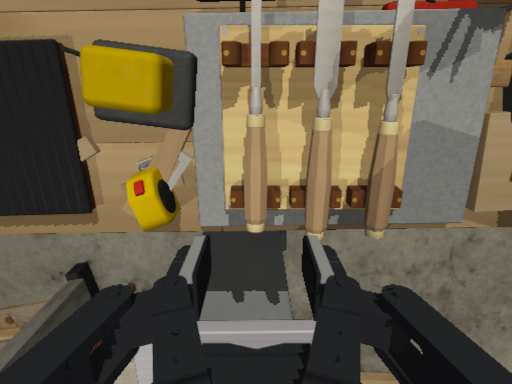

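```bash
python3 - <<'E'
from h import *
c,im=load("f0")
print("10 tail",ray(c,(255,230),66).round(1),"ferr",ray(c,(255.5,114),66).round(1))
print("24 tail",ray(c,(316,237),66).round(1),"ferr",ray(c,(322,117),73).round(1))
print("16 tail",ray(c,(375,236),66).round(1),"ferr",ray(c,(389,121),73).round(1))
E
```

```text
10 tail [363.8 -52.2  66. ] ferr [500.6 -55.1  66. ]
24 tail [ 353.2 -126.5   66. ] ferr [ 496.9 -125.1   73. ]
16 tail [ 353.4 -198.4   66. ] ferr [ 491.7 -196.3   73. ]
```

```bash
python3 - <<'E'
from h import *
bot.movel([448,-53.8,160],max_speed=250)
hit=bot.movel([448,-53.8,56],max_speed=120,threshold=15); st("at"); print(hit)
if not hit:
    bot.grip(0.0,60); st("gripped")
    shot("wrist","g1"); shot("side","g1s")
E
```

```text
at 11.73 [448.8 -54.   56.8] [ 3.141e+00 -1.000e-03 -1.600e-02] F [ 0.1 -0.6  0.5] M [ 0.01 -0.02  0.02] op 0.553
False
gripped 12.07 [448.8 -53.7  57. ] [-3.141e+00 -2.000e-03 -1.600e-02] F [-0.6  1.   5.8] M [ 0.25  0.1  -0.24] op 0.28
```

View pics/g1.png

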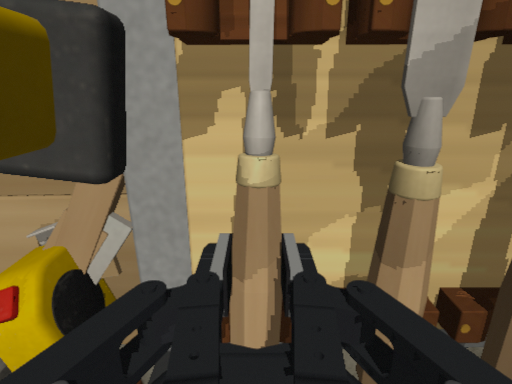

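```bash
python3 - <<'E'
from h import *
bot.grip(0.0,90)
bot.movel([448.8,-53.7,80],max_speed=60); st("lift")
bot.movel([448.8,-53.7,165],max_speed=150);bot.dwell(.2); st("up")
shot("wrist","g2"); shot("side","g2s")
E
```

```text
lift 12.93 [449.  -53.8  80.3] [ 3.141e+00 -1.000e-03 -1.600e-02] F [ 0.   0.2 -0.7] M [ 0.   -0.03 -0.01] op 0.262
up 13.85 [448.  -53.5 163.9] [-3.141e+00  2.000e-03 -1.600e-02] F [ 0.  -0.2 -1.2] M [ 0.05 -0.03  0.02] op 0.265
```

View pics/g2.png

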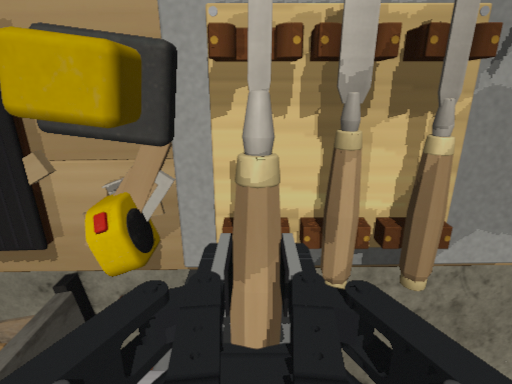

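View pics/g2s.png

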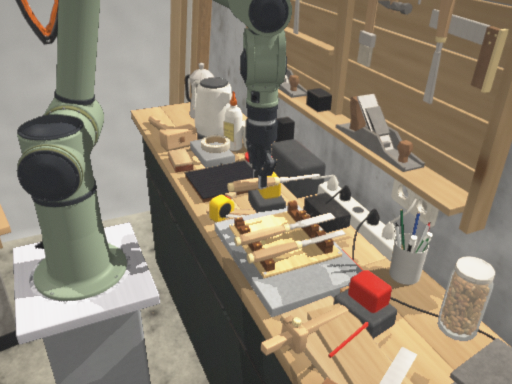

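```bash
python3 - <<'E'
from h import *
o=down(yaw=0)
bot.move_ptp([425,257,165],o); st()
bot.movel([425,257,40],max_speed=150)
hit=bot.movel([425,257,22.5],max_speed=30,threshold=5); print(hit); st("mat")
shot("wrist","m0")
bot.grip(0.55); st("rel")
bot.movel([425,257,150],max_speed=200); bot.dwell(.2)
shot("wrist","m1"); st()
E
```

```text
18.57 [425.1 256.9 165. ] [ 3.142 -0.    -0.   ] F [ 0.8  0.3 -1.6] M [ 0.02 -0.04  0.01] op 0.267
True
mat 20.03 [425.3 257.1  26.8] [-3.141e+00 -1.000e-03  0.000e+00] F [-0.8  0.9  3.8] M [-0.01  0.05 -0.01] op 0.269
rel 20.44 [424.4 256.8  26.2] [3.141e+00 1.000e-03 0.000e+00] F [-0.6 -0.  -0.5] M [ 0.03 -0.05  0.  ] op 0.554
 21.46 [424.2 256.7 148.8] [ 3.14e+00  3.00e-03 -0.00e+00] F [-0.4  0.3  0.3] M [-0.03  0.03  0.05] op 0.548
```

View pics/m1.png

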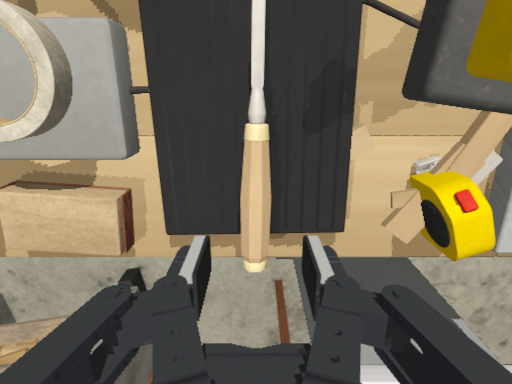

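```bash
cat >> h.py <<'E'
def grasp(G,pitch,off=3.,eff=90):
    """G = point on handle axis; off = how much higher than axis the grasp point is"""
    o=down(pitch); tz=R.from_euler('xyz',o).as_matrix()[:,2]
    p=np.array(G)+(19-off)*tz
    bot.grip(0.55,60)
    a=p.copy(); a[2]=170
    bot.move_ptp(a,o); 
    hit=bot.movel(p,rot=o,max_speed=130,threshold=12); st("at")
    if hit: print("HIT"); return None
    bot.grip(0.0,eff); st("gripped")
    return p
E
python3 - <<'E'
from h import *
p=grasp([446,-125.4,69.4],0.088)
if p is not None:
    bot.movel([p[0],p[1],p[2]+20],max_speed=60); st("lift")
    bot.movel([p[0],p[1],170],max_speed=200)
    bot.movel([p[0],p[1]+2,172],rot=down(0),max_speed=30); bot.dwell(.2); st("up")
    shot("wrist","k1"); shot("side","k1s")
E
```

```text
at 27.21 [ 447.9 -125.6   54. ] [ 3.141 -0.089 -0.016] F [ 0.3 -0.7 -0.3] M [-0.02  0.05  0.02] op 0.549
gripped 27.56 [ 448.1 -125.    54.6] [-3.141 -0.09  -0.016] F [-1.6  3.4  7.6] M [0.56 0.23 0.09] op 0.263
lift 28.04 [ 447.7 -125.6   73.8] [ 3.141 -0.089 -0.016] F [ 0.2  0.2 -1.8] M [-0.01  0.09 -0.  ] op 0.266
up 29.12 [ 446.7 -123.2  171.3] [-3.141  0.    -0.016] F [ 0.6 -0.3 -1.8] M [-0.02 -0.01 -0.01] op 0.262
```

View pics/k1.png

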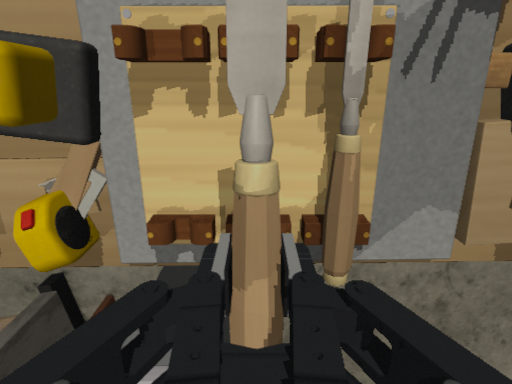

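View pics/k1s.png

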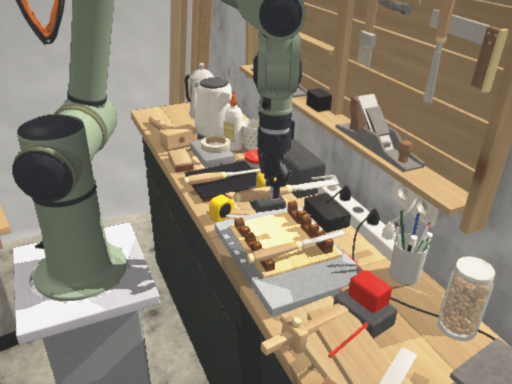

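```bash
python3 - <<'E'
from h import *
c1,c2=[load(t)[0] for t in ["c1","c2"]]
f=lambda x,y:(90+x/2.4,80+y/2.4)
print(tri([(c1,f(510,278)),(c2,f(693,278))]),tri([(c1,f(510,45)),(c2,f(712,45))]))
bot.move_ptp([441.1,-53.6,110],down()); bot.dwell(.1); st()
c,im=shot("wrist","k2")
E
```

```text
[ 628.48953151 -123.3884739    16.32512704] [622.28557678  11.24077782  16.05444604]
 29.78 [442.3 -54.2 110.8] [ 3.141e+00 -2.000e-03 -1.600e-02] F [ 1.4 -1.2 -2.1] M [ 0.04 -0.03 -0.01] op 0.263
```

View pics/k2.png

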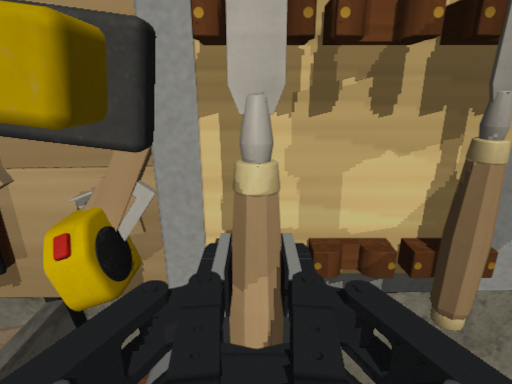

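```bash
python3 - <<'E'
from h import *
c,im=load("k2")
print(c[1], ray(c,(199.5,12),75), ray(c,(308,12),75), ray(c,(227.5,20),117), ray(c,(287,20),117), ray(c,(228,75),117),ray(c,(287,75),117))
E
```

```text
[521.77648239 -56.14138515 254.68563736] [560.91427841 -27.65398089  75.        ] [559.99537124 -84.01639189  75.        ] [548.74411126 -45.32635204 117.        ] [548.35455437 -69.17968374 117.        ] [528.06021372 -44.60394756 117.        ] [527.64898752 -69.47592711 117.        ]
```

```bash
python3 - <<'E'
from h import *
bot.movel([441.1,-53.1,80],max_speed=100); bot.dwell(.1)
hit=bot.movel([441.1,-53.1,50],max_speed=40,threshold=8); print(hit); st("down")
shot("wrist","k3")
E
```

```text
True
down 31.07 [440.6 -52.8  51.4] [-3.141e+00  1.000e-03 -1.600e-02] F [-0.2  1.   5.3] M [ 0.09  0.14 -0.08] op 0.263
```

View pics/k3.png

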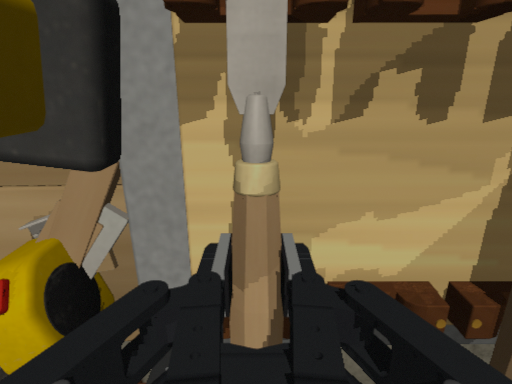

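```bash
python3 - <<'E'
from h import *
bot.grip(0.55); st("rel")
bot.movel([441.1,-53.1,170],max_speed=220)
bot.move_ptp([441,-195,200],down(0)); bot.dwell(.2); st()
shot("wrist","l1");shot("side","l1s")
E
```

```text
rel 31.48 [439.7 -52.6  50.9] [-3.141e+00  3.000e-03 -1.600e-02] F [-0.6  1.  -0.5] M [-0.02  0.01 -0.04] op 0.554
 33.0 [ 440.6 -193.6  199.3] [-3.141e+00  1.000e-03 -1.400e-02] F [-0.2  1.2  0.8] M [0.03 0.06 0.06] op 0.549
```

View pics/l1.png

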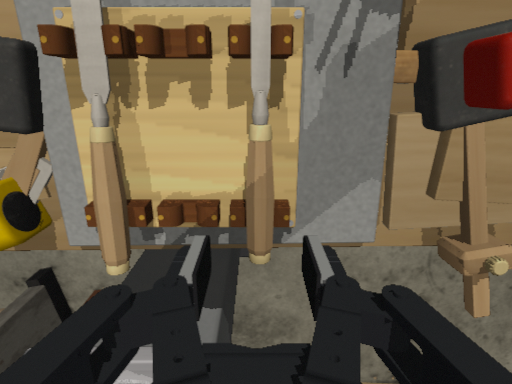

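View pics/l1s.png

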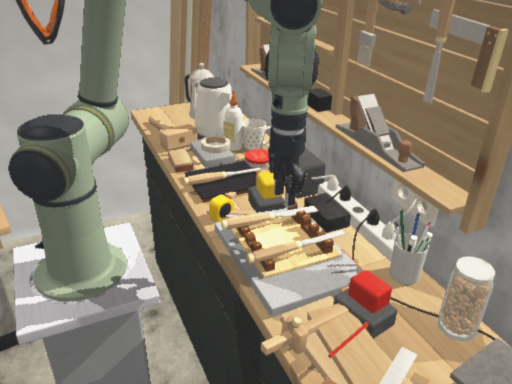

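```bash
python3 - <<'E'
from h import *
c,im=load("l1")
print("16 ferr",ray(c,(260.5,123.5),73).round(1),"tail",ray(c,(259.5,262),66).round(1), "24 tail/ferr",ray(c,(117,273),66).round(1),ray(c,(102,127),66).round(1))
p=grasp([440.4,-197.4,69.4],0.088)
if p is not None:
    bot.movel([p[0],p[1],p[2]+20],max_speed=60); st("lift")
    bot.movel([p[0],p[1],140],max_speed=200)
    q=[440.5,-125.8,140]
    bot.move_ptp(q,down(0))
    bot.movel([440.5,-125.8,110],max_speed=100); bot.dwell(.2); st("up")
    shot("wrist","n1")
E
```

```text
16 ferr [ 492.2 -198.9   73. ] tail [ 351.1 -196.5   66. ] 24 tail/ferr [340.1 -47.7  66. ] [490.4 -57.6  66. ]
at 34.65 [ 442.6 -197.9   54.2] [ 3.141 -0.089 -0.016] F [ 0.9 -0.4  0.1] M [ 0.02  0.09 -0.  ] op 0.551
gripped 35.0 [ 442.5 -196.8   54.6] [-3.14  -0.09  -0.016] F [-1.1  3.6  6.6] M [0.77 0.19 0.05] op 0.264
lift 35.48 [ 442.  -197.7   73.9] [ 3.141 -0.089 -0.016] F [ 0.1 -0.6 -2. ] M [ 0.04  0.14 -0.02] op 0.267
up 37.01 [ 441.  -126.3  110.6] [ 3.141e+00 -1.000e-03 -1.600e-02] F [-0.3 -0.3 -2. ] M [-0.03  0.02 -0.01] op 0.265
```

View pics/n1.png

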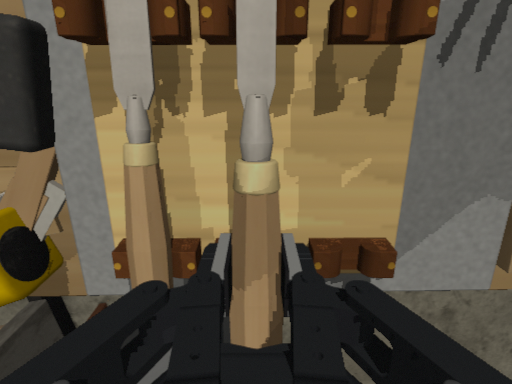

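```bash
python3 - <<'E'
from h import *
c,im=load("n1")
cv2.imwrite("pics/n1z.png",cv2.resize(im[0:120,40:300],None,fx=3,fy=3,interpolation=cv2.INTER_CUBIC))
print("slot24",ray(c,(70,12),75).round(1),ray(c,(169,12),75).round(1))
print("bl24",[ray(c,q,56).round(1) for q in [(107,12),(149,12),(114,90),(154,90)]])
print("24 ferr",ray(c,(125,152),66).round(1),ray(c,(157,152),66).round(1),"hand",ray(c,(132,270),66).round(1),ray(c,(169,270),66).round(1))
print("slot16",ray(c,(206.5,12),75).round(1),ray(c,(299.5,12),75).round(1))
print("bl16",[ray(c,q,117).round(1) for q in [(238,12),(275,12),(238,85),(275,85)]])
E
```

```text
slot24 [560.6 -32.6  75. ] [559.8 -83.9  75. ]
bl24 [array([564.5, -43.7,  56. ]), array([564.1, -67.7,  56. ]), array([522. , -40.9,  56. ]), array([521.6, -65.5,  56. ])]
24 ferr [485.2 -46.3  66. ] [484.9 -66.2  66. ] hand [401.  -38.8  66. ] [400.6 -64.9  66. ]
slot16 [ 559.5 -103.3   75. ] [ 558.7 -151.6   75. ]
bl16 [array([ 550.2, -121.7,  117. ]), array([ 549.9, -136.4,  117. ]), array([ 522.7, -120.7,  117. ]), array([ 522.5, -136.4,  117. ])]
```

View pics/n1z.png

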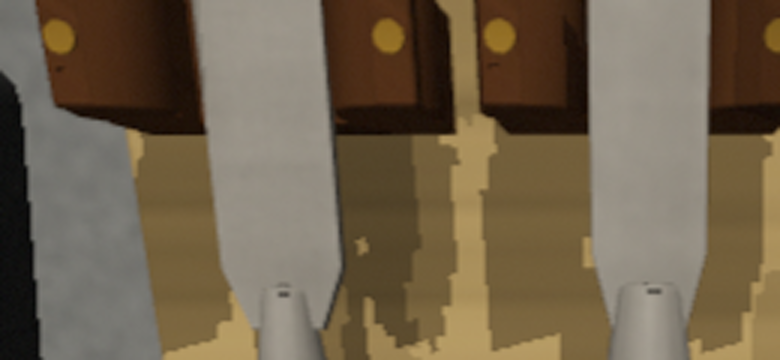

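```bash
python3 - <<'E'
from h import *
bot.movel([440.5,-125.1,80],max_speed=100); bot.dwell(.1)
hit=bot.movel([440.5,-125.1,50],max_speed=40,threshold=8); print(hit); st("down")
shot("wrist","n3")
z=bot.get_state()["tcp_pos"][2]
if z<53:
    bot.grip(0.55); st("rel")
    bot.movel([440.5,-125.1,150],max_speed=220)
    o=down(yaw=0)
    bot.move_ptp([424.5,257,170],o); bot.dwell(.1); st()
    shot("wrist","n4"); shot("side","n4s"); shot("scene","n4c")
E
```

```text
True
down 38.27 [ 440.1 -124.8   52. ] [-3.141e+00  1.000e-03 -1.600e-02] F [-0.9  0.7  5.8] M [ 0.03 -0.01 -0.04] op 0.268
rel 38.68 [ 439.3 -124.5   51.5] [-3.14e+00  2.00e-03 -1.60e-02] F [ 0.4 -0.7 -0.1] M [0.04 0.05 0.  ] op 0.552
 43.88 [424.5 256.9 170. ] [ 3.142 -0.    -0.   ] F [ 0.2 -0.7  0.2] M [0.02 0.03 0.02] op 0.55
```

View pics/n4s.png

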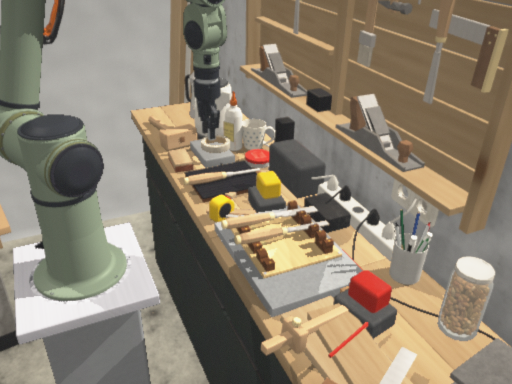

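View pics/n4.png

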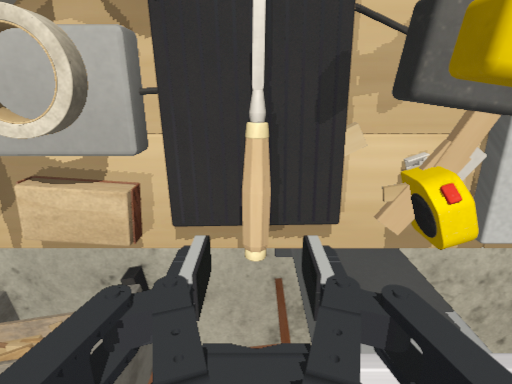

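```bash
python3 - <<'E'
from h import *
c,im=load("n4")
print(ray(c,(257,123),34).round(1),ray(c,(255.5,259),34).round(1))
o=down(yaw=0)
hit=bot.movel([424.5,257,25],max_speed=130,threshold=12); st("at")
if not hit:
    bot.grip(0.0,90); st("g")
    bot.movel([424.5,257,40],max_speed=60); st("lift")
    bot.movel([424.5,257,165],max_speed=200)
    bot.move_ptp([440,-197.4,150],down())
    bot.movel([438.5,-197.4,115],max_speed=100); bot.dwell(.2); st("up")
    shot("wrist","q1")
E
```

```text
[475.7 255.2  34. ] [337.2 256.7  34. ]
at 45.3 [425.  257.2  25.6] [-3.141e+00 -1.000e-03  0.000e+00] F [-0.4 -0.4  0.7] M [ 0.01 -0.04 -0.04] op 0.546
g 45.63 [425.3 257.2  26.1] [-3.141e+00 -2.000e-03  0.000e+00] F [-0.8 -0.6  5.7] M [-0.15  0.21  0.  ] op 0.272
lift 46.03 [425.  257.2  40.6] [-3.141e+00 -1.000e-03  0.000e+00] F [-1.  -0.6 -0.9] M [-0.02  0.    0.01] op 0.268
up 51.9 [ 439.1 -197.7  115.7] [ 3.141e+00 -1.000e-03 -1.600e-02] F [ 0.6  0.2 -1.8] M [ 0.02 -0.03 -0.  ] op 0.266
```

View pics/q1.png

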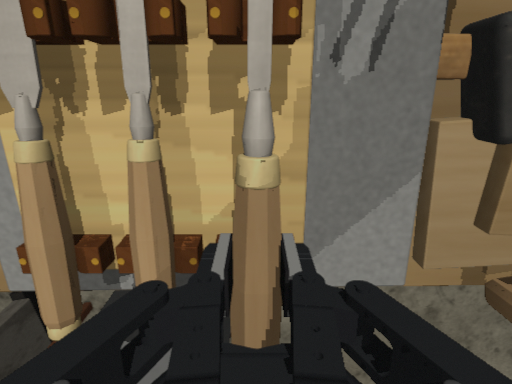

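```bash
python3 - <<'E'
from h import *
c,im=load("q1")
g=cv2.cvtColor(im,cv2.COLOR_BGR2HSV)
for r in (10,30,60,80):
    row=(g[r,235:285,1]<60)&(g[r,235:285,2]>120); x=np.where(row)[0]+235
    print(r,x.min(),x.max(),ray(c,(x.min(),r),113)[1].round(1),ray(c,(x.max()+1,r),113)[1].round(1),ray(c,(x.mean()+.5,r),113).round(1))
m=cv2.inRange(g,(18,150,120),(32,255,255)); n,l,s,ce=cv2.connectedComponentsWithStats(m[:50])
for i in range(1,n):
    if s[i][4]<150: print(s[i],ce[i].round(1),ray(c,ce[i],75).round(1))
print(c[1])
E
```

```text
10 248 272 -196.9 -207.5 [ 550.8 -202.2  113. ]
30 248 271 -196.7 -207.1 [ 543.2 -201.9  113. ]
60 248 271 -196.4 -207.1 [ 531.3 -201.7  113. ]
80 248 270 -196.2 -206.6 [ 522.9 -201.4  113. ]
[33  7 10 11 84] [37.4 12.2] [560.  -83.9  75. ]
[69  7 10 11 88] [73.5 12.1] [ 559.7 -103.2   75. ]
[160   7  10  11  84] [164.4  12.1] [ 559.  -151.6   75. ]
[210   7  10  11  87] [214.5  12. ] [ 558.6 -178.3   75. ]
[289   7   9  11  80] [293.  12.] [ 557.9 -220.2   75. ]
[ 518.75663071 -199.62019114  259.5163515 ]
```

```bash
cat > ms.py <<'E'
from h import *
def meas(tag,zb):
    c,im=shot("wrist",tag); g=cv2.cvtColor(im,cv2.COLOR_BGR2HSV)
    for r in (10,60):
        row=(g[r,225:295,1]<60)&(g[r,225:295,2]>120); x=np.where(row)[0]+225
        print(r,x.min(),x.max(),ray(c,((x.min()+x.max()+1)/2,r),zb).round(1))
E
python3 - <<'E'
from ms import *
o=down(yaw=0.004)
bot.movel([439,-197.0,100],rot=o,max_speed=40); bot.dwell(.3); st()
meas("q2",99)
bot.movel([439,-197.0,92],rot=o,max_speed=40); bot.dwell(.3); st()
meas("q3",91)
E
```

```text
52.77 [ 439.1 -197.1  100.2] [ 3.141 -0.     0.004] F [-0.1 -0.1 -0.7] M [-0.02 -0.01  0.03] op 0.27
10 248 272 [ 550.6 -199.3   99. ]
60 248 271 [ 531.2 -199.3   99. ]
 53.48 [ 439.1 -197.1   92.1] [ 3.141 -0.     0.004] F [ 0. -0. -2.] M [-0.    0.05 -0.01] op 0.267
10 248 272 [ 550.5 -199.3   91. ]
60 248 271 [ 531.2 -199.2   91. ]
```

View pics/q3.png

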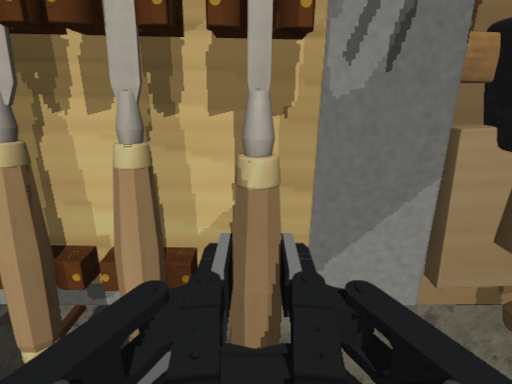

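Blade centre is at -199.3 and slot centre at -199.2, so it's aligned. I'll lower it.

```bash
python3 - <<'E'
from h import *
hit=bot.movel([439,-197.1,55.5],max_speed=35,threshold=8); print(hit); st("down")
shot("wrist","r1")
E
```

```text
True
down 54.47 [ 438.9 -196.6   56.9] [-3.14   0.     0.004] F [0.4 0.4 5.1] M [ 0.16  0.15 -0.03] op 0.272
```

View pics/r1.png

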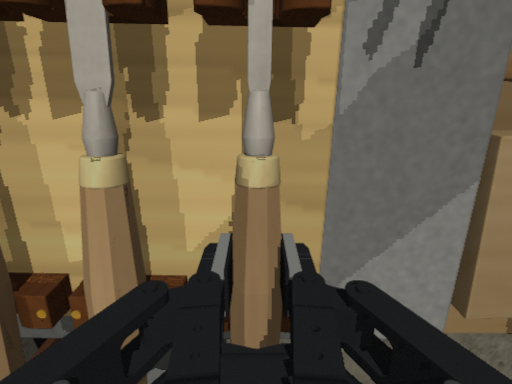

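```bash
python3 - <<'E'
from h import *
bot.grip(0.55); st("rel")
bot.movel([439,-197.1,170],max_speed=220)
o=[np.pi,0,np.pi/2]
bot.move_ptp([560,-55,290],o); bot.dwell(.2); shot("wrist","z1")
bot.move_ptp([450,-55,290],o); bot.dwell(.2); shot("wrist","z2"); shot("side","zs"); shot("scene","zc"); st()
for t in ["z1","z2"]:
    c,im=load(t); 
    cv2.imwrite(f"pics/{t}_z.png",cv2.resize(im[80:330,90:400],None,fx=2.4,fy=2.4,interpolation=cv2.INTER_CUBIC))
c,im=load("zs"); cv2.imwrite("pics/zs_z.png",cv2.resize(im[180:300,190:370],None,fx=4,fy=4,interpolation=cv2.INTER_CUBIC))
E
```

```text
rel 54.88 [ 437.9 -196.1   56.1] [-3.139e+00  2.000e-03  4.000e-03] F [-0.1  0.4 -0.5] M [-0.01 -0.    0.02] op 0.549
 57.77 [450.6 -55.1 289.7] [-3.141 -0.     1.571] F [ 0.4 -0.3 -0.4] M [0.01 0.01 0.04] op 0.547
```

View pics/z1_z.png

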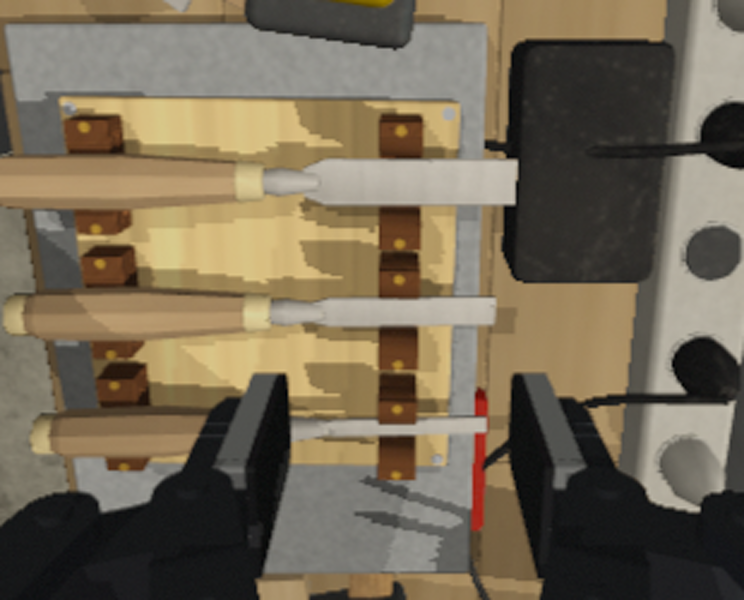

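View pics/z2_z.png

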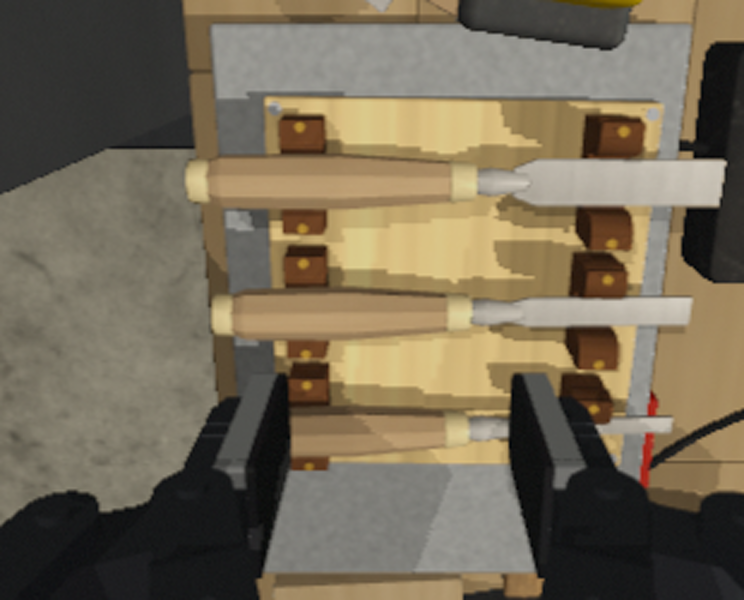

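View pics/zs_z.png

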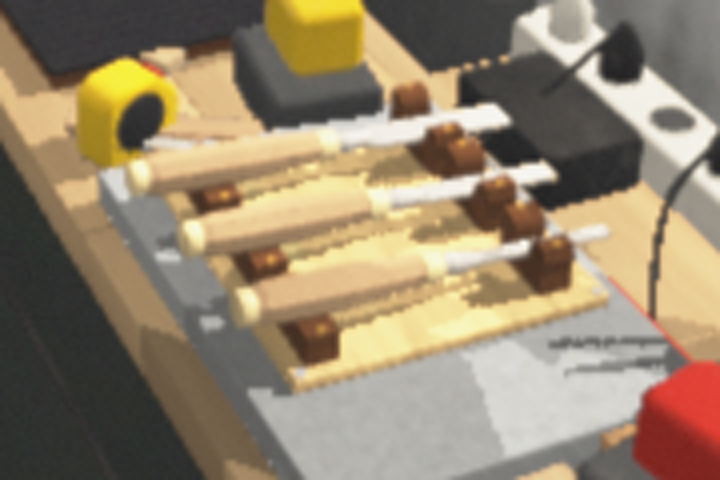

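```bash
python3 - <<'E'
from h import *
c1,c2=[load(t)[0] for t in ["z1","z2"]]
f=lambda x,y:(90+x/2.4,80+y/2.4)
O={24:(485.6,-54.3,137),16:(484.4,-126.2,129.5),10:(483.1,-197.9,127)}
for n,p,q,fp,fq in [(24,(517,181),(724,183),(262,182),(477,182)),(16,(496,311),(691,311),(270,312),(470,312)),(10,(487,425),(673,425),None,None)]:
    t=tri([(c1,f(*p)),(c2,f(*q))]); o=O[n]
    print(n,"tip",t.round(1),"along",round(t[0]-o[2]-o[0],1),"lat at tip",round(t[1]-(o[1]-.016*o[2]),1), "ferr",tri([(c1,f(*fp)),(c2,f(*fq))]).round(1) if fp else "")
# bystanders: tape in view before/after (scene cam)
a=cv2.imread("pics/a_scene.png");
for nm,im in (("a",a),("z",cv2.imread("pics/zc.png"))):
    h=cv2.cvtColor(im,cv2.COLOR_BGR2HSV)
    for lab,lo,hi,(y0,y1,x0,x1) in [("tape",(22,190,120),(32,255,255),(205,250,220,255)),("tin",(0,170,100),(6,255,255),(145,180,210,250))]:
        m=cv2.inRange(h[y0:y1,x0:x1],lo,hi); print(nm,lab,cv2.countNonZero(m),np.argwhere(m).mean(0).round(1))
E
```

```text
24 tip [621.6 -56.3  56.6] along -1.0 lat at tip 0.2 ferr [491.4 -53.5  69.4]
16 tip [ 613.6 -128.9   55.5] along -0.3 lat at tip -0.7 ferr [ 490.5 -125.9   64.2]
10 tip [ 610.9 -198.9   57.9] along 0.8 lat at tip 1.1 ferr 
a tape 0 [nan nan]
a tin 4 [21.2 25.8]
z tape 0 [nan nan]
z tin 6 [21.7 25. ]<stdin>:13: RuntimeWarning: Mean of empty slice.
  ret = um.true_divide(
```

View pics/zc.png

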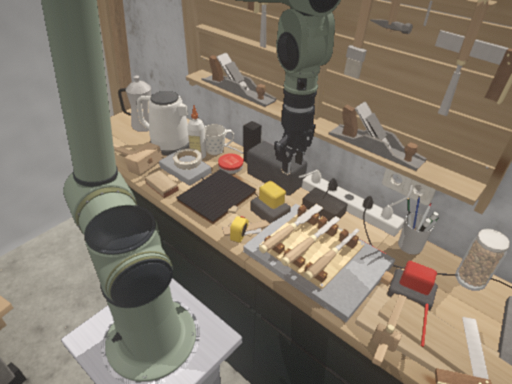

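All three blade tips sit at z≈56 (52 + 4 mm blade thickness), which is the home height. The tape (238,229), tin (230,160) and block (160,183) are where they started.

```bash
python3 -c "
from bench import bot
bot.sign_off()"
```

```text
the job is handed in; nothing more can be done
```

All three chisels are in the cradles cut for their blades, and I handed the job in at about 58 s. It gave no verdict. I laid chisel_10 on the mat, moved chisel_24 and then chisel_16 from the neighbouring cradles into their own, and fetched chisel_10 back into the narrowest.

| Chisel | Off along its length | Off sideways at blade tip | Blade top height (home ≈56 mm) |
|---|---|---|---|
| chisel_24 | −1.0 mm | 0.2 mm | 56.6 mm |
| chisel_16 | −0.3 mm | −0.7 mm | 55.5 mm |
| chisel_10 | 0.8 mm | 1.1 mm | 57.9 mm |

These come from the final two wrist views, taken after the gripper had let go and moved clear.

- **First grasp failed:** my first try at chisel_10 had the jaws turned 90° the wrong way. They touched the top of the handle, up to about 43 N at the tool, and shifted it roughly 3 mm. Nothing came of the shift, but that reading is above the 40 N figure. That limit is for the arm and the gripper's body, and the contact was on the fingers.
- **Bystanders not measured:** my automatic colour check on the tape measure and tin found too few pixels to use. By eye, the tape measure, tin and sanding block are where they were at the start.
- **Partly hidden view:** the fingers covered part of chisel_10 in both final close views, so I checked it only by its tip. It also settled at the same tool height as when it lay home in its first cradle.

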